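# Check the soap pump, then open the refill jug's safety cap

### The job

The soap dispenser is to be refilled: first press its pump head fully down and let it spring back up, to see that it is dry. Then open the refill jug: grip its round safety cap, push it down, twist it anticlockwise (seen from above) until it is free, and lift it off. Finish while still holding the cap, level and still, about 8 cm above the jug's open neck; do not put it down, and leave everything else on the worktop where it stands.

Things in the scene. Friction and masses are not known exactly. Their poses are not given: they have to be found in the camera images.
- pump_head (a joint): stroke of the dispenser's pump head, m: 0 = up, 0.010 = fully down. A spring pushes it up: 1.5 N at the top, 4 N fully down
- pump_top (a point): centre of the flat top (round, 32 mm across) of the steel pump head, about 174 mm above the worktop when up; it moves down with the head. A spout reaches 55 mm sideways from the head's axis, 8 to 16 mm below its top (to +x of this point's frame). The dispenser is a white ceramic pot 72 mm across on a black foot 86 mm across, fixed to the worktop
- jug: white plastic refill jug fixed in a steel tray on the worktop, upright; body 90 x 74 mm (x, y), shoulder up to 152 mm, tray 108 x 86 x 26 mm, a handle on its +x side reaching 81 mm from the axis, up to 114 mm high. Origin: on the neck's axis at the worktop
- neck_top (a point): centre of the top of the jug's round neck, 189.5 mm above the worktop, hidden in the cap at the start; the neck is 29 mm across with a lip 39 mm across. A sprung liner pokes 6 to 9 mm out of it
- cap: round ribbed grey plastic safety cap on the jug's neck, loose, 49 mm across, 32 mm high, 35 g, an open cup upside down. Origin: centre of its underside (168 mm above the worktop at the start), z up through the crown, x starts along the jug's x. 16 mm of bare neck below its underside leaves room for fingertips
- cap_top (a point): centre of the cap's crown. The lock: a spring (3 N at rest, 6.3 N at the bottom) holds the cap up; it turns only once pushed down over 4 mm (it goes 6.5 mm, then meets the neck), and only anticlockwise from above. Past 33 degrees it needs no more pushing; it lifts off between 51 and 64 degrees; a firm stop ends the turn at about 65
- salt_shaker: bystander: salt shaker, glass with grey top, 44 mm across, 90 mm high; origin at the centre of its underside
- pepper_mill: bystander: wooden pepper mill, 58 mm across, 170 mm high; origin at the centre of its underside
- mug: bystander: white mug, 78 x 110 x 97 mm; origin at the centre of its underside
- lemon: bystander: lemon, 83 x 58 x 58 mm; origin at its underside
- garlic: bystander: garlic bulb, 60 x 57 x 58 mm; origin at its underside

How it is judged:
On the way, in this order (a step that is already met when the one before it is completed fails the run):
1. the pump head is pressed down (at least 7 of its 10 mm) (value of joint pump_head above 0.007 m), for 0.05 s.
2. the pump head has sprung back up (value of joint pump_head below 0.002 m), for 0.1 s.
3. the cap is pushed down at least 3 mm on the neck, not yet turned (z of cap in the frame of jug below 0.165 m and horizontal distance between cap and neck_top below 0.006 m and angle between the x axis of cap and the x axis of jug, either way round below 0.3 rad), for 0.05 s.
4. the cap is turned at least 40 degrees while still down on the neck (angle between the x axis of cap and the x axis of jug, either way round above 0.7 rad and z of cap in the frame of jug below 0.171 m and horizontal distance between cap and neck_top below 0.006 m), for 0.05 s.
At the end, for the whole second after the job is handed in: the cap is held still between the fingers, its underside 40 to 140 mm above the top of the jug's neck and within 40 mm of the neck's axis, tilted less than 0.3 rad, touching no part of the jug; the pump head is up (z of cap in the frame of neck_top between 0.04 and 0.14 m and horizontal distance between cap and neck_top below 0.04 m and angle between cap's own z axis and vertical below 0.3 rad and linear speed of cap below 0.03 m/s and contact force between the fingers and cap above 1 N and contact force between cap and jug below 0.1 N and value of joint pump_head below 0.002 m); the arm keeps its last pose, push and grip.
It fails at once if a bystander (salt shaker, pepper mill, mug, lemon, garlic) is moved by more than 4 cm (distance of any of salt_shaker, pepper_mill, mug, lemon, garlic from where it was at the start of the episode above 0.04 m).
It also fails if it takes over 51 s, if anything falls off the work surface, if the arm or the gripper's body presses on something with over 40 N, if the wrist force passes 120 N, or if a joint passes its speed limit or range.

### The arm

A 6-joint arm with a two-finger parallel gripper is mounted at the origin on a cart in front of the work surface, level with it; the furniture and walls round the work are solid. World frame = base frame: x ahead of the robot, y to its left, z up, the work surface at z = 0. Lengths are in m, angles in rad, forces in N, time in s.
With the tool pointing down it reaches from about 0.375 to 0.9 m from the base axis. Payload 3.1 kg.
Tool frame: the origin (TCP) lies on the front face of the gripper's body, between the roots of the fingers; the fingertips stand 70 mm ahead of it and the grasp point (between the pads) lies 51 mm ahead of it; z points along the fingers, y is the line along which they close (so a half turn about z gives the same grasp; the last joint's range is limited). The gripper opens to 87 mm and grips with 3 to 60 N. Pads are 19 mm wide; open, the fingers measure 117 mm over their backs; the gripper's body (75 mm by 190 mm) begins 51 mm behind the grasp point.
Start: joints at [1.06, 0.527, 1.433, -0, 1.181, -0.178], TCP at [0.204, 0.591, 0.292] pointing down, gripper open.
Joint ranges: [-3.08, 3.08], [-0.75, 2.2], [0.22, 2.44], [-1.43, 4.57], [0, 2.65], [-2.85, 2.85]. Speed limits (rad/s): [2.79, 2.79, 3.14, 3.14, 3.14, 3.14].

### API

Orientations are given as a unit quaternion [x, y, z, w].
In Python, from rig import robot, cams, ticket gives the robot as it stands. The module is installed in compiled form; this text tells all that it offers.
- The arm moves only by the shell command python3 -m crank 'ROWS' [FORCE]. ROWS is JSON, a list of rows, each a list of 7 numbers: the shift along the tool's x, y, z in cm, then the turn, a rotation vector about the tool's x, y, z in rad, then the closure, from 0 (fully open) to 1 (shut). A call has 1 to 5 rows; each row shifts and turns the commanded pose from where the row before left it, along the tool's axes as they then stand; what a row does not reach is not made up. A row lasts 1/8 s, in which the tool goes at most 62.5 mm and 10.7 degrees, less where a joint would pass 70% of its speed; a pose out of reach is approached as far as the arm can. A call is refused whole if a number of a shift passes 6.25 or a number of a turn 0.188, either way. A call with a gripper value outside its range is refused whole. The fingers move at their own pace and stop on an object; FORCE is the grip in N (left out, the last holds). Time passes only in rows, so rows that do not move let the fingers close. It gives the time, the measured TCP pose, the force, the opening and the grip force at its end, in the units of the state.
- robot.get_obs(): the state, without advancing time (a new reading comes with each control period).
- cams.camera(name): name is "side" or "top"; returns the picture (420x560x3 uint8, red, green, blue); there is no depth.
- cams.camera_info(name): a dict with "intrinsics" (3x3 intrinsics, pixels), "dist" ([k1, k2, p1, p2, k3] as OpenCV has them; the pictures are not rectified), "pose" (4x4, takes a point from camera to world coordinates). Camera axes: x right, y down, z forward; pixel columns grow to the right and rows downward; lengths in m; the calibration is good to about 2 mm. A picture is of the moment at which its call begins. camera_info takes no time and is no camera call.
- ticket.hand_in(): hands the job in; it is judged then, once.
The state is a dict: "time": time; "q": joint angles; "joint_velocities": joint speeds; "joint_torque": joint torques, N m; "position": TCP position; "tool_rot": TCP orientation; "ft_force": force on the tool from outside, world axes, zero at the start; "moment": the same for the moment, N m; "grip_width": finger opening in m; "grip_force": force on a finger pad.
Only numpy, scipy, OpenCV 4.12 (cv2) and the standard library are available. Lean on these libraries where they do the work, as an engineer would, in place of code of your own. Each camera call takes 0.05 s, during which the arm holds its last target. There are 200 camera calls.

## Working session

There is one attempt and no reset: what is moved stays moved. The work goes in short steps, Python scripts to look and compute and a shell command to move; the robot and the scene stay as the last step left them, time stands still between calls to the robot, and variables do not carry over. Pictures are saved under pics/ and viewed, at most 10 in all, crops included, and the job is handed in when it is done.

```bash
mkdir -p pics
python3 - <<'E'
from rig import robot,cams
import cv2,numpy as np
for n in("side","top"):
    im=cams.camera(n); cv2.imwrite(f"pics/{n}0.png",im[:,:,::-1]); i=cams.camera_info(n)
    print(n,np.round(i["intrinsics"],1).tolist(),i["dist"],np.round(i["pose"],3).tolist())
print(robot.get_obs())
E
```

```text
side [[459.4, 0.0, 288.7], [0.0, 459.4, 205.6], [0.0, 0.0, 1.0]] [-0.14090688  0.          0.          0.          0.        ] [[-0.944, 0.293, -0.152, 0.763], [0.33, 0.819, -0.469, 0.708], [-0.013, -0.492, -0.87, 1.162], [0.0, 0.0, 0.0, 1.0]]
top [[499.2, 0.0, 276.0], [0.0, 499.2, 210.4], [0.0, 0.0, 1.0]] [0.04024165 0.         0.         0.         0.        ] [[-0.011, -0.978, 0.207, 0.311], [-1.0, 0.012, 0.001, 0.16], [-0.003, -0.207, -0.978, 1.462], [0.0, 0.0, 0.0, 1.0]]
{'time': 0.1, 'q': array([ 1.06049414e+00,  5.28389912e-01,  1.43374462e+00, -2.19258632e-05,
        1.18140906e+00, -1.78499384e-01]), 'joint_velocities': array([ 1.20929833e-03, -9.22929124e-04, -2.49566846e-03, -3.23901549e-05,
       -1.87728657e-03, -2.72894532e-05]), 'joint_torque': array([-2.92725844e-07, -4.40987778e+01, -1.77150947e+01,  6.35244814e-02,
        5.33951260e-02, -4.20489414e-05]), 'position': array([0.20331388, 0.59046296, 0.29136849]), 'tool_rot': array([ 1.65137231e-01,  9.86270117e-01, -9.21612724e-04, -3.19808198e-04]), 'ft_force': array([-0.61156558, -0.27583673, -0.12327551]), 'moment': array([ 0.05314712, -0.04170399, -0.00585805]), 'grip_force': 0.0, 'grip_width': 0.08712828797724552}
```

View pics/side0.png

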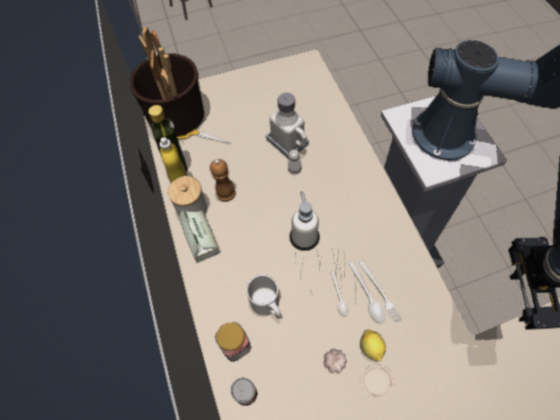

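View pics/top0.png

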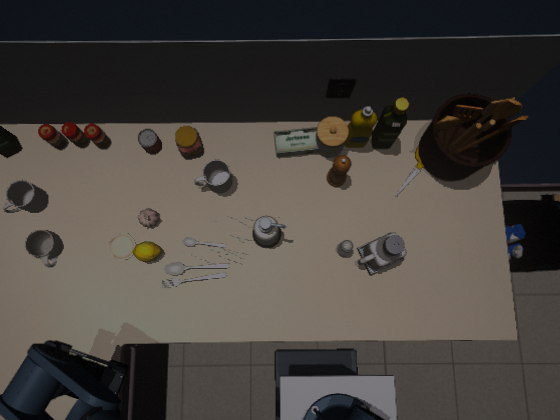

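The side picture shows the jug with its cap at about (286,103), the salt shaker at (294,163) beside the handle, and the pump head at about (305,208). The top picture has the cap at (393,244), the pump head at (265,224) with its spout pointing to (285,227), and the pepper mill at (339,170). I'll enlarge the cap and pump in both views.

Run:
```python
import cv2,numpy as np
s=cv2.imread("pics/side0.png");t=cv2.imread("pics/top0.png")
def c(im,x,y): return cv2.resize(im[y:y+50,x:x+66],None,fx=6,fy=6,interpolation=cv2.INTER_CUBIC)
m=np.vstack([np.hstack([c(s,255,85),c(s,272,190)]),np.hstack([c(t,350,222),c(t,235,203)])])
cv2.imwrite("pics/crop.png",m);print(m.shape)
```

```text
(600, 792, 3)
```

View pics/crop.png

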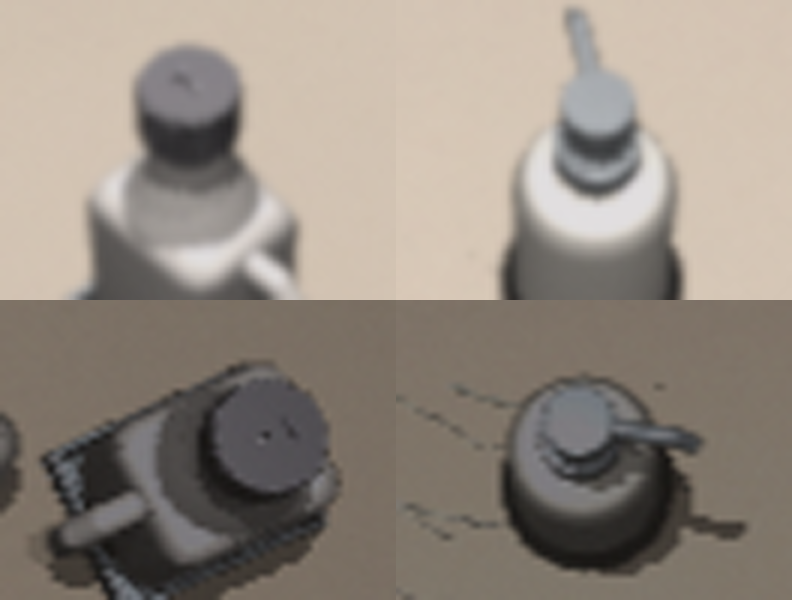

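Crop readings. Side view: crown centre at about (285.9,98.4), pump top at (305.3,206.8). Top view: crown centre at (394.8,243.9), pump top at (265.1,222.3). The handle points to image lower-left in the top view.

```bash
cat > h.py <<'E'
from rig import robot,cams
import cv2,numpy as np
from scipy.spatial.transform import Rotation as R
def ray(n,p):
    i=cams.camera_info(n);T=np.array(i["pose"])
    u=cv2.undistortPoints(np.array([[p]],float),np.array(i["intrinsics"]),np.array(i["dist"]))[0,0]
    return T[:3,3],T[:3,:3]@np.array([u[0],u[1],1])
def plane(n,p,z):
    o,d=ray(n,p);return o+d*(z-o[2])/d[2]
def tri(ps,pt):
    o,d=ray("side",ps);p,e=ray("top",pt)
    s=np.linalg.lstsq(np.c_[d,-e],p-o,rcond=None)[0]
    a,b=o+d*s[0],p+e*s[1];return (a+b)/2,np.linalg.norm(a-b)
def togo(target,yawdir):
    # tool shift (cm) for a world target, tool-z turn to bring tool y along yawdir (rad, mod pi)
    o=robot.get_obs();M=R.from_quat(o["tool_rot"])
    sh=M.inv().apply(np.array(target)-o["position"])*100
    y=M.apply([0,1,0]);w=np.arctan2(y[1],y[0]);dw=(yawdir-w+np.pi/2)%np.pi-np.pi/2
    print("t",o["time"],"shift cm",sh.round(2),"turn z(tool)",round(-dw,3),"tool y yaw",round(w,3),"tilt",M.apply([0,0,1]).round(4),"pos",o["position"].round(4),"F",o["ft_force"].round(1),"q",o["q"].round(2),"w",round(o["grip_width"],4),"gf",round(o["grip_force"],1))
E
python3 - <<'E'
from h import *
for nm,s,t,z in(("cap",(285.9,98.4),(394.8,243.9),.200),("pump",(305.3,206.8),(265.1,222.3),.174)):
    print(nm,tri(s,t),plane("side",s,z).round(4),plane("top",t,z).round(4))
print("salt",plane("top",(346,246),.09),"mill",plane("top",(342,162),.17), "spout tip",plane("top",(284.7,226),.162))
a,b=plane("top",(357.1,247.4),.026),plane("top",(393,232),.026)
print(np.arctan2(*(a-b)[1::-1]))
togo([.4,.2,.25],0)
E
```

```text
cap (array([ 0.48766839, -0.13993943,  0.19859812]), np.float64(0.00040951719314441634)) [ 0.4879 -0.1386  0.2   ] [ 0.4876 -0.1397  0.2   ]
pump (array([0.55214342, 0.19036245, 0.17063643]), np.float64(0.0013782111077172998)) [0.5523 0.1926 0.174 ] [0.5521 0.1899 0.174 ]
salt [ 0.49861651 -0.03126916  0.09      ] mill [ 0.71575935 -0.01847506  0.17      ] spout tip [0.54377273 0.13841766 0.162     ]
1.9634335875485918
t 0.1 shift cm [-31.32 -30.5    4.19] turn z(tool) 1.239 tool y yaw 1.239 tilt [-9.0e-04 -1.7e-03 -1.0e+00] pos [0.2033 0.5905 0.2914] F [-0.6 -0.3 -0.1] q [ 1.06  0.53  1.43 -0.    1.18 -0.18] w 0.0871 gf 0.0
```

Cap axis is at (0.4877,-0.1393) and pump axis at (0.552,0.191); both agree with the given heights to within a few mm. Next I move over the pump with the fingers closed.

```bash
python3 -m crank '[[-4.6,-2.64,0,0,0,0,0.3],[-4.6,-2.64,0,0,0,0,0.7],[-4.6,-2.64,0,0,0,0,1],[-4.6,-2.64,0,0,0,0,1],[-4.6,-2.64,0,0,0,0,1]]' 20 && python3 -m crank '[[-4.6,-2.64,0,0,0,0,1],[-4.6,-2.64,0,0,0,0,1],[-4.6,-2.64,0,0,0,0,1],[-4.6,-2.64,0,0,0,0,1],[-4.6,-2.64,0,0,0,0,1]]'; python3 -m crank '[[0,0,0,0,0,0,1],[0,0,0,0,0,0,1]]'; python3 -c "
from h import *
togo([.552,.191,.25],0)"
```

```text
time: 0.72
position: [0.3788, 0.3897, 0.292]
tool_rot: [0.165, 0.986, -0.0, -0.0]
ft_force: [0.5, 0.9, -0.5]
grip_width: 0.0451
grip_force: 0.0
time: 1.35
position: [0.5532, 0.19, 0.2918]
tool_rot: [0.165, 0.986, -0.0, -0.0]
ft_force: [0.4, 1.2, -0.2]
grip_width: 0.0019
grip_force: 0.0
time: 1.6
position: [0.5517, 0.1914, 0.2916]
tool_rot: [0.166, 0.986, -0.0, -0.001]
ft_force: [-0.1, 0.2, -0.3]
grip_width: 0.0006
grip_force: 0.0
t 1.6 shift cm [-0.05 -0.03  4.16] turn z(tool) 1.238 tool y yaw 1.238 tilt [-2.2e-03  2.0e-04 -1.0e+00] pos [0.5517 0.1914 0.2916] F [-0.1  0.2 -0.3] q [ 0.14  0.47  1.54  0.    1.13 -1.1 ] w 0.0006 gf 0.0
```

```bash
python3 -m crank '[[0,0,2.2,0,0,0,1],[0,0,2.2,0,0,0,1],[0,0,0.6,0,0,0,1],[0,0,0.4,0,0,0,1],[0,0,0.3,0,0,0,1]]'; python3 -m crank '[[0,0,0,0,0,0,1],[0,0,0,0,0,0,1]]'
```

```text
time: 2.22
position: [0.5521, 0.1922, 0.2359]
tool_rot: [0.165, 0.986, 0.0, 0.0]
ft_force: [-2.3, 1.6, 3.1]
grip_width: 0.0001
grip_force: 1.6
time: 2.48
position: [0.5527, 0.1917, 0.2359]
tool_rot: [0.165, 0.986, 0.0, 0.0]
ft_force: [-2.1, 1.4, 2.7]
grip_width: 0.0001
grip_force: 1.6
```

```bash
python3 -m crank '[[0,0,0.2,0,0,0,1],[0,0,0.1,0,0,0,1],[0,0,0.1,0,0,0,1],[0,0,0,0,0,0,1]]'; python3 -m rig 2>/dev/null; python3 -c "
from h import *
im=cams.camera('side');cv2.imwrite('pics/press.png',cv2.resize(im[150:270,230:380,::-1],None,fx=4,fy=4))"
```

```text
time: 2.98
position: [0.5528, 0.1916, 0.2339]
tool_rot: [0.165, 0.986, 0.0, 0.001]
ft_force: [-4.6, 1.7, 15.2]
grip_width: 0.0007
grip_force: 8.1
```

View pics/press.png

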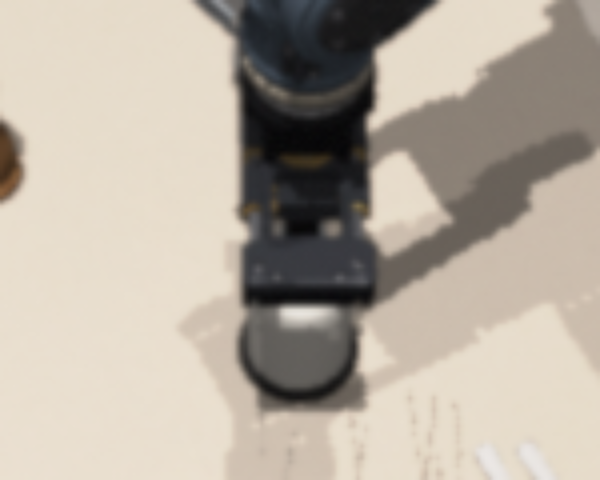

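The fingertips cover the pump head from above, at about (305,300) in the crop. The head bottomed out: 15 N at tip height 0.164. I lift now and pre-turn clockwise to leave room for the twist.

```bash
python3 -m crank '[[0,0,-2,0,0,0,1],[0,0,-2,0,0,0,1],[0,0,-2.5,0,0,0.16,0.6],[0,0,0,0,0,0.17,0],[0,0,0,0,0,0.17,0]]';python3 -m crank '[[0,0,0,0,0,0.17,0],[0,0,0,0,0,0.17,0],[0,0,0,0,0,0.16,0],[0,0,0,0,0,0,0],[0,0,0,0,0,0,0]]'; python3 -c "
from h import *
togo([.4877,-.1393,.30],0)"
```

```text
time: 3.65
position: [0.5533, 0.1909, 0.2964]
tool_rot: [0.407, 0.914, 0.0, 0.001]
ft_force: [-0.1, 0.1, -0.2]
grip_width: 0.0223
grip_force: 0.0
time: 4.28
position: [0.5527, 0.1912, 0.296]
tool_rot: [0.617, 0.787, -0.0, 0.0]
ft_force: [0.1, 0.6, 0.2]
grip_width: 0.0723
grip_force: 0.0
t 4.275 shift cm [-30.54 -14.21  -0.39] turn z(tool) 0.241 tool y yaw 0.241 tilt [ 3.e-04 -4.e-04 -1.e+00] pos [0.5527 0.1912 0.296 ] F [0.1 0.6 0.2] q [ 0.14  0.47  1.53 -0.    1.14 -0.1 ] w 0.0723 gf 0.0
```

```bash
python3 -m crank '[[-5.1,-2.37,0,0,0,0,0],[-5.1,-2.37,0,0,0,0,0],[-5.1,-2.37,0,0,0,0,0],[-5.1,-2.37,0,0,0,0,0],[-5.1,-2.37,0,0,0,0,0]]';python3 -m crank '[[-5.0,-2.37,0,0,0,0,0],[0,0,0,0,0,0,0],[0,0,0,0,0,0,0]]'; python3 -c "
from h import *
togo([.4877,-.1393,.2315],0)
im=cams.camera('side');cv2.imwrite('pics/pre.png',cv2.resize(im[40:240,200:400,::-1],None,fx=3,fy=3))"
```

```text
time: 4.9
position: [0.4974, -0.0862, 0.2964]
tool_rot: [0.617, 0.787, 0.0, 0.001]
ft_force: [1.2, -0.5, 0.2]
grip_width: 0.0866
grip_force: 0.0
time: 5.28
position: [0.4864, -0.1385, 0.2962]
tool_rot: [0.618, 0.786, 0.0, -0.0]
ft_force: [0.4, 0.4, -0.2]
grip_width: 0.0869
grip_force: 0.0
t 5.275 shift cm [-0.11  0.11  6.47] turn z(tool) 0.239 tool y yaw 0.239 tilt [-1.e-04  5.e-04 -1.e+00] pos [ 0.4864 -0.1385  0.2962] F [ 0.4  0.4 -0.2] q [-0.5   0.36  1.72  0.    1.06 -0.74] w 0.0869 gf 0.0
```

View pics/pre.png

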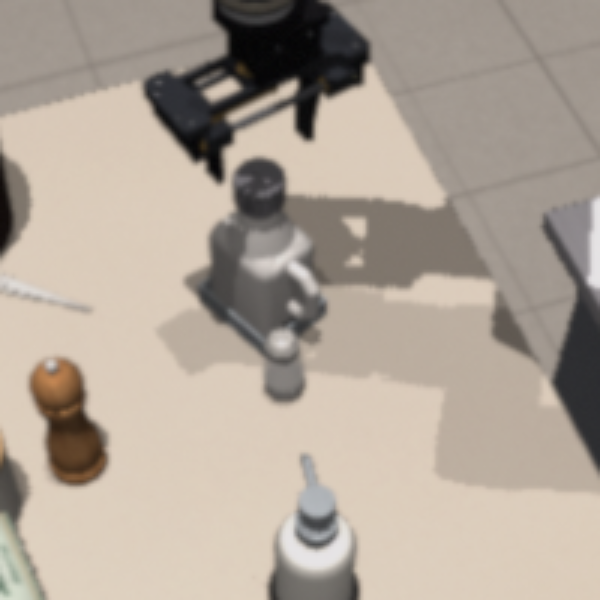

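The open fingers hang on either side of the cap (crop (258,185)). The pump head is up again and the bystanders haven't moved. Descending and closing.

```bash
python3 -m crank '[[-0.1,0.1,2,0,0,0,0],[0,0,2,0,0,0,0],[0,0,1.4,0,0,0,0],[0,0,1,0,0,0,0],[0,0,0,0,0,0,0]]' 30;python3 -m crank '[[0,0,0,0,0,0,0.3],[0,0,0,0,0,0,0.4],[0,0,0,0,0,0,0.5],[0,0,0,0,0,0,1],[0,0,0,0,0,0,1]]' 30; python3 -c "
from h import *
togo([.4877,-.1393,.2315],0)"
```

```text
time: 5.95
position: [0.4876, -0.1387, 0.2317]
tool_rot: [0.617, 0.787, -0.0, -0.001]
ft_force: [-0.1, -0.0, 0.6]
grip_width: 0.0871
grip_force: 0.0
time: 6.58
position: [0.488, -0.1393, 0.2324]
tool_rot: [0.618, 0.786, 0.0, 0.0]
ft_force: [0.6, 0.1, -0.2]
grip_width: 0.0491
grip_force: 30.0
t 6.575 shift cm [ 0.01 -0.03  0.09] turn z(tool) 0.239 tool y yaw 0.239 tilt [ 1.1e-03 -1.0e-04 -1.0e+00] pos [ 0.488  -0.1393  0.2324] F [ 0.6  0.1 -0.2] q [-0.5   0.46  1.79  0.    0.9  -0.74] w 0.0491 gf 30.0
```

Gripped with no side load. Push down.

```bash
python3 -m crank '[[0,0,0.2,0,0,0,1],[0,0,0.2,0,0,0,1],[0,0,0.2,0,0,0,1],[0,0,0.1,0,0,0,1],[0,0,0,0,0,0,1]]' 40
```

```text
time: 7.2
position: [0.4881, -0.1393, 0.2258]
tool_rot: [0.618, 0.786, 0.0, 0.001]
ft_force: [-0.4, 1.5, 6.3]
grip_width: 0.0489
grip_force: 40.0
```

```bash
python3 -m crank '[[0,0,0,0,0,-0.1,1],[0,0,0,0,0,-0.1,1],[0,0,0,0,0,-0.1,1],[0,0,0,0,0,-0.1,1],[0,0,0,0,0,-0.1,1]]'; python3 -c "
from h import *
togo([.4877,-.1393,.2315],0);print(robot.get_obs()['moment'])"; python3 -m crank '[[0,0,0,0,0,-0.1,1],[0,0,0,0,0,-0.1,1],[0,0,0,0,0,-0.1,1],[0,0,0,0,0,-0.1,1],[0,0,0,0,0,0,1]]'; python3 -c "
from h import *
togo([.4877,-.1393,.2315],0);print(robot.get_obs()['moment'])
im=cams.camera('top');cv2.imwrite('pics/tw.png',cv2.resize(im[190:290,340:440,::-1],None,fx=6,fy=6))"
```

```text
time: 7.82
position: [0.4885, -0.1397, 0.2259]
tool_rot: [0.403, 0.915, -0.0, 0.001]
ft_force: [0.2, 1.0, 6.1]
grip_width: 0.0485
grip_force: 40.0
t 7.825 shift cm [ 0.08 -0.03 -0.56] turn z(tool) 0.742 tool y yaw 0.742 tilt [ 0.0022 -0.0012 -1.    ] pos [ 0.4885 -0.1397  0.2259] F [0.2 1.  6.1] q [-0.5   0.47  1.79 -0.    0.88 -1.24] w 0.0485 gf 40.0
[ 0.04253043 -0.10636341  0.00397916]
time: 8.45
position: [0.489, -0.1394, 0.2259]
tool_rot: [0.214, 0.977, 0.0, 0.002]
ft_force: [2.3, 2.5, 5.3]
grip_width: 0.0486
grip_force: 40.0
t 8.45 shift cm [ 0.12 -0.04 -0.56] turn z(tool) 1.139 tool y yaw 1.139 tilt [ 3.5e-03 -6.0e-04 -1.0e+00] pos [ 0.489  -0.1394  0.2259] F [2.3 2.5 5.3] q [-0.5   0.47  1.79  0.    0.88 -1.64] w 0.0486 gf 40.0
[ 0.37175733 -0.36734419  0.00965665]
```

```bash
python3 -m crank '[[0,0,0,0,0,-0.1,1],[0,0,0,0,0,0,1],[0,0,-0.3,0,0,0,1],[0,0,-0.4,0,0,0,1],[0,0,0,0,0,0,1]]'; python3 -c "
from h import *
togo([.4877,-.1393,.2315],0);print(robot.get_obs()['moment'])"
```

```text
time: 9.12
position: [0.4888, -0.1392, 0.2327]
tool_rot: [0.165, 0.986, 0.0, 0.001]
ft_force: [4.4, 3.6, 3.9]
grip_width: 0.0489
grip_force: 40.0
t 9.125 shift cm [ 0.1  -0.04  0.12] turn z(tool) 1.238 tool y yaw 1.238 tilt [ 2.9e-03 -1.0e-04 -1.0e+00] pos [ 0.4888 -0.1392  0.2327] F [4.4 3.6 3.9] q [-0.5   0.46  1.79  0.    0.9  -1.74] w 0.0489 gf 40.0
[ 0.57200801 -0.71128069  0.00190011]
```

View pics/tw.png

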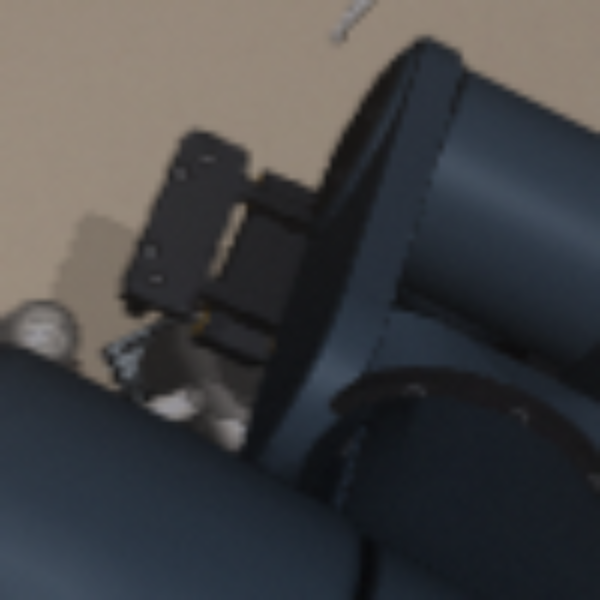

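The arm hides the cap in this top view, but the salt shaker at (40,335) hasn't moved. The cap rises without resistance, so I continue lifting slowly.

```bash
python3 -m crank '[[0,0,-0.4,0,0,0,1],[0,0,-0.5,0,0,0,1],[0,0,-0.5,0,0,0,1],[0,0,-0.5,0,0,0,1],[0,0,0,0,0,0,1]]'; python3 -c "
from h import *
togo([.4877,-.1393,.33],0)"
```

```text
time: 9.75
position: [0.4868, -0.1391, 0.2508]
tool_rot: [0.165, 0.986, -0.0, -0.001]
ft_force: [0.2, -0.4, 0.9]
grip_width: 0.0482
grip_force: 40.0
t 9.75 shift cm [-0.07  0.01 -7.92] turn z(tool) 1.24 tool y yaw 1.24 tilt [-2.7e-03  3.0e-04 -1.0e+00] pos [ 0.4868 -0.1391  0.2508] F [ 0.2 -0.4  0.9] q [-0.5   0.43  1.77 -0.    0.95 -1.74] w 0.0482 gf 40.0
```

```bash
python3 -m crank '[[0,0,-1,0,0,0,1],[0,0,-2,0,0,0,1],[0,0,-2.3,0,0,0,1],[0,0,-2,0,0,0,1],[0,0,-1,0,0,0,1]]'; python3 -m crank '[[0,0,0,0,0,0,1],[0,0,0,0,0,0,1],[0,0,0,0,0,0,1],[0,0,0,0,0,0,1]]'; python3 -c "
from h import *
togo([.4877,-.1393,.334],0)
im=cams.camera('side');cv2.imwrite('pics/end.png',cv2.resize(im[40:240,200:400,::-1],None,fx=3,fy=3))"
```

```text
time: 10.38
position: [0.4877, -0.1397, 0.3356]
tool_rot: [0.165, 0.986, -0.001, 0.001]
ft_force: [-0.0, -0.2, -0.5]
grip_width: 0.0484
grip_force: 40.0
time: 10.88
position: [0.4875, -0.1392, 0.3336]
tool_rot: [0.165, 0.986, 0.0, -0.001]
ft_force: [0.3, 0.2, 0.2]
grip_width: 0.049
grip_force: 40.0
t 10.875 shift cm [-0.02 -0.01 -0.04] turn z(tool) 1.239 tool y yaw 1.239 tilt [-1.2e-03  6.0e-04 -1.0e+00] pos [ 0.4875 -0.1392  0.3336] F [0.3 0.2 0.2] q [-0.5   0.32  1.67 -0.    1.15 -1.74] w 0.049 gf 40.0
```

View pics/end.png

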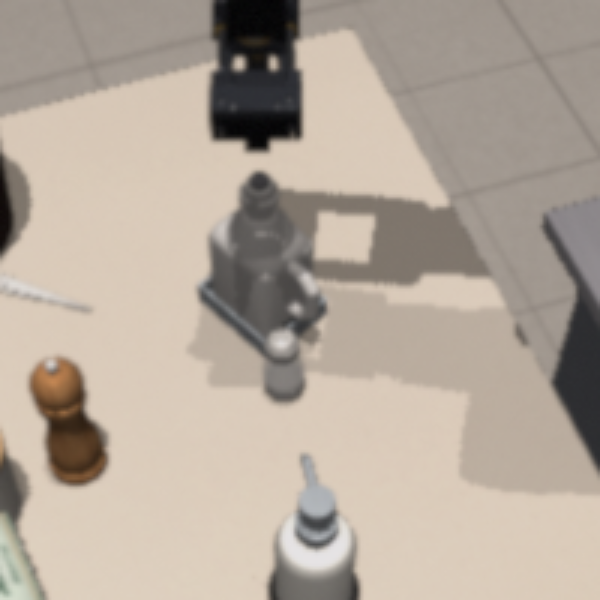

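The neck is bare at (258,190) with its liner showing, and the cap is between the fingers above it (49 mm opening, 40 N grip). The pump is up and the bystanders are in place.

```bash
python3 -c "
from rig import ticket
print(ticket.hand_in())"
```

```text
the job is handed in; nothing more can be done
None
```

The job is handed in: I pressed the pump fully down and it sprang back up, then pushed the cap down, twisted it off and left it held level and still about 8 cm above the open neck, with nothing else disturbed; the hand-in returned no verdict.

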